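Third hand at the jeweller's bench: shut the gem box and press its end plate on

ROBOT

A 6-joint arm with a two-finger parallel gripper is mounted at the origin on the work surface. World frame = base frame: x ahead of the robot, y to its left, z up, the work surface at z = 0. Lengths are in m, angles in rad, forces in N, time in s.
With the tool pointing down it reaches from about 0.35 to 0.875 m from the base axis. Payload 4.2 kg.
Tool frame: the origin (TCP) lies at the very end of the fingers, on their centre line; the grasp point (between the pads) lies 19 mm behind it; z points along the fingers, x is the direction in which the jaws open and shut, and the axes are right-handed (so a half turn about z gives the same grasp; the last joint's range is limited). The gripper opens to 85 mm and grips with 20 to 120 N. Pads are 22 mm wide; open, the fingers measure 114 mm over their backs; the gripper's body (76 mm by 85 mm) begins 54 mm behind the grasp point. The pads swing forward as they close: fully open they stand 13 mm farther back than shut.
Start: joints at [1.452, 0.385, 0.008, 0, -1.194, -0.259], TCP at [0.231, 0.581, 0.231] pointing down, gripper open.
Joint ranges: [-3.14, 3.14], [-1.21, 2.06], [-1.07, 1.41], [-3.16, 2.05], [-2.99, -0.16], [-3.1, 3.1]. Speed limits (rad/s): [2.79, 2.79, 3.14, 3.14, 3.14, 3.14].

INTERFACE

Orientations are given as [roll, pitch, yaw] about the fixed x, y, z axes, in that order (R = Rz(yaw) Ry(pitch) Rx(roll)).
In Python, from cell import move_pose, move_l, goto_joints, set_gripper, wait, ik, camera, PlanningError, hand_in, outline_of, read_t, read_joint_positions, read_qvel, read_tau, read_tool_pos, read_ee_rot, read_wrist_force, read_wrist_torque, read_width gives the robot as it stands. The module is installed in compiled form; this text tells all that it offers. Calls block until the motion is done:
- move_pose(position, orientation): joint-space move of the TCP to a pose.
- move_l(position, speed=0.15, orientation=None): straight line of the TCP; orientation=None keeps the orientation; speed is the mean speed in m/s.
- goto_joints(angles): joint-space move.
- set_gripper(opening): opening from 0.0 (shut) to 1.0 (fully open); the grip force is fixed at half the most; returns when the fingers have stopped.
- wait(seconds).
- ik(position, orientation): joint angles nearest the present ones, or None.
- camera(name): name is "side" or "top" or "wrist"; returns a dict with "color" (420x560x3 uint8, blue, green, red), "fx", "fy", "cx", "cy" (pixels), "eye" and "attitude" of the camera in the world; the wrist camera has in their place "tool_from_camera" (4x4, takes a point from camera to tool coordinates, whose origin is the TCP and whose axes are the tool frame's). Camera axes: x right, y down, z forward; pixel columns grow to the right and rows downward; lengths in m; the calibration is good to about 2 mm. A picture is of the moment at which its call begins: read the wrist's pose just before it. There is no depth.
A pose or a line that the arm cannot do raises PlanningError and nothing moves.
- hand_in(): hands the job in, once; it reports no verdict.
Trained networks look in the newest picture that a camera, given by its name, has taken for a name from the list of things; names that differ only in an ending like _2 or _b are one class to them, and where a whole thing is asked for, a point or a joint stands for the part that bears it (a point fixed in the world has none). Each returns a list of dicts, best first, with "confidence" (0 to 1); they miss things now and then, are a little off and sometimes report something else, mostly with a low value. They report only what shows in the picture. A call takes as long as a camera call.
- outline_of(camera, label): "region" (420x560 bool, what is visible of it) and "box" ([centre column, centre row, width, height] in pixels, round what is visible of it).
Readings, each from a call of its own:
- read_t(): time.
- read_joint_positions(): joint angles.
- read_qvel(): joint speeds.
- read_tau(): joint torques, N m.
- read_tool_pos(): TCP position.
- read_ee_rot(): TCP orientation.
- read_wrist_force(): force on the tool from outside, world axes, zero at the start.
- read_wrist_torque(): the same for the moment, N m.
- read_width(): opening from 0.0 (shut) to 1.0 (fully open).
Only numpy, scipy, OpenCV 4.12 (cv2) and the standard library are available. Lean on these libraries where they do the work, as an engineer would, in place of code of your own. Each camera call takes 0.05 s, during which the arm holds its last target. There are 200 camera calls.

TASK

Slide the lid of the wooden gem box in the sprung jig fully shut, then take the loose brass end plate by its grip block, stand it on the jig's board and press its flat face squarely against the open end of the box, centred, with a steady push of about 10 newtons (6 to 14 will do), so that I can screw it on. Finish while still holding it pressed there: do not let go. Leave the other things on the bench where they are.

Things in the scene. Friction and masses are not known exactly. Their poses are not given: they have to be found in the camera images.
- box: Wooden gem box, 110 (x) x 80 (y) x 45 mm high, on the jig's board. Origin: centre of its underside, at the board's top. Open end: the -x end face (80 mm wide, 55 mm from the origin), facing roughly towards the robot. Springs behind it: pushed along its +x it yields 1 mm per newton (25 mm travel, then rigid) and springs back when let go; it moves in no other way.
- jig: Fixed wooden board under the box, 260 (x) x 130 (y) x 16 mm thick; origin at the centre of its underside, on the table; axes as the box's. It reaches 100 mm in front of the box's open end. At its +x end a backstop, 50 mm high, takes the box's springs.
- lid (a joint): How far the flat lid of the box stands open, m: 0 shut (at its stop), up to 0.075. It slides in grooves at the box's top, sticks out beyond the -x end when open, and shuts by a push along the box's +x; about 1.5 N moves it, it stays where left. Lid 102 x 65 x 6 mm, its top 44.5 mm above the box's underside; shut, its front edge is 1.5 mm inside the end face.
- lid_grip (a point): Top centre of the finger rib across the lid: 8 mm thick (along box x), 44 mm wide (y), rising 14 mm above the lid's top, on the box's centre line. With the lid shut the rib is 20 mm inside the box's end face. Axes as the box's.
- plate: Loose brass plate, 6 mm thick, 70 mm wide (y), 46 mm high, standing on the table left or right of the jig, with an aluminium grip block behind it, 34 mm deep (x), 20 wide (y), 34 high, level at the foot. 0.2 kg. Origin: underside, below the block's centre; +x points from block to plate, roughly away from the robot; outer flat face at x = +23 mm. Grip the block from above, fingers closing along y.
- plate_face (a point): Middle of the bottom edge of the plate's outer flat face, the face that goes against the box (axes as the plate's).
- dish: white ceramic bowl, 84 mm across, 22 mm high; origin at centre of underside. Bystander: leave alone.
- cork_block: plain cork block 60 x 45 x 40 mm; origin at centre of underside. Bystander: leave alone.
- pliers: black-handled pliers lying flat, about 180 mm long, 12 mm high; origin near the pivot, +x towards the jaws. Bystander: leave alone.
- graver: dark wooden mushroom-shaped handle standing upright, 38 mm across, 55 mm high; origin at centre of underside. Bystander: leave alone.
- bur_block: wooden block 50 x 90 x 30 mm full of upright steel burs, 57 mm high in all; origin at centre of underside. Bystander: leave alone.
- jar: small glass jar, 52 mm across, 60 mm high; origin at centre of underside. Bystander: leave alone.

How it is judged:
On the way, in this order (a step that is already met when the one before it is completed fails the run):
1. the lid is slid fully shut (value of joint lid below 0.004 m), for 0.2 s.
2. the end plate is pressed squarely against the open end with 6 to 14 N (contact force between plate and box between 6 and 14 N and contact force between the fingers and plate above 3 N and x of plate_face in the frame of box between -0.061 and -0.05 m and y of plate_face in the frame of box between -0.008 and 0.008 m and z of plate_face in the frame of box between -0.004 and 0.008 m and angle between the x axis of plate and the x axis of box, either way round below 0.08 rad and angle between plate's own z axis and vertical below 0.1 rad and value of joint lid below 0.004 m), for 0.5 s.
At the end, for the whole second after the job is handed in: Lid shut (4 mm). The plate's flat face is on the box's open end, square (0.08 rad), upright (0.1 rad), centred (8 mm), its foot 4 mm below to 8 mm above the box's underside, pressed with 6 to 14 N, still, with the fingers pushing or gripping it (all of step 2 and linear speed of plate below 0.02 m/s); the arm keeps its last pose, push and grip.
It fails at once if a bystander is moved more than 40 mm (distance of any of dish, cork_block, pliers, graver, bur_block, jar from where it was at the start of the episode above 0.04 m).
It also fails if it takes over 54 s, if anything falls off the work surface, if the arm or the gripper's body presses on something with over 40 N, if the wrist force passes 120 N, or if a joint passes its speed limit or range.

## Working session

There is one attempt and no reset: what is moved stays moved. The work goes in short steps, each a Python script; the robot and the scene stay as the last script left them, time stands still between calls to the robot, and variables do not carry over. Pictures are saved under pics/ and viewed, about 8 in all and at most 12, crops included, and the job is handed in when it is done.

```bash
mkdir -p pics; cat > h.py <<'E'
from cell import *
import numpy as np, cv2
from scipy.spatial.transform import Rotation as R
E
python3 - <<'E'
from h import *
ims=[]
for n in("side","top"):
    c=camera(n); ims.append(c["color"]); print(n,c["fx"],c["cx"],c["cy"],c["eye"],c["attitude"])
    for l in("box","lid","lid_grip","jig","plate","plate_face","dish","cork_block","pliers","graver","bur_block","jar"):
        o=outline_of(n,l); print(l,[(round(d["confidence"],2),np.round(d["box"]).tolist()) for d in o[:2]])
cv2.imwrite("pics/side.png",ims[0]);cv2.imwrite("pics/top.png",ims[1])
print(read_t(),read_tool_pos(),read_ee_rot(),read_wrist_force())
E
```

```text
side 406.0060018916641 278.42589763987036 211.88489750562812 [ 0.14970242 -0.66595833  0.53402347] [-2.12268341 -0.00364826 -0.57606345]
box [(0.98, [291.0, 222.0, 93.0, 43.0])]
lid [(0.72, [274.0, 222.0, 55.0, 30.0])]
lid_grip [(0.81, [271.0, 224.0, 57.0, 25.0]), (0.21, [151.0, 199.0, 22.0, 26.0])]
jig [(0.81, [290.0, 235.0, 130.0, 79.0])]
plate [(0.79, [366.0, 279.0, 31.0, 45.0])]
plate_face [(0.58, [365.0, 282.0, 26.0, 41.0])]
dish [(0.86, [307.0, 318.0, 52.0, 37.0])]
cork_block [(0.83, [192.0, 184.0, 25.0, 27.0])]
pliers [(0.77, [244.0, 175.0, 18.0, 27.0]), (0.56, [418.0, 259.0, 51.0, 53.0])]
graver [(0.56, [233.0, 288.0, 22.0, 24.0])]
bur_block [(0.74, [417.0, 260.0, 50.0, 44.0])]
jar [(0.66, [150.0, 199.0, 26.0, 28.0])]
top 445.261734789121 277.05137008732515 218.83578755426166 [ 0.37060786 -0.02565011  1.02943981] [-2.9380798   0.00475013 -1.41269406]
box [(0.74, [306.0, 217.0, 45.0, 89.0])]
lid [(0.87, [301.0, 236.0, 36.0, 51.0])]
lid_grip [(0.86, [299.0, 237.0, 39.0, 45.0]), (0.21, [301.0, 222.0, 70.0, 123.0])]
jig [(0.65, [302.0, 221.0, 71.0, 123.0])]
plate []
plate_face [(0.86, [403.0, 229.0, 33.0, 26.0])]
dish [(0.71, [399.0, 293.0, 37.0, 33.0])]
cork_block [(0.78, [156.0, 237.0, 34.0, 36.0])]
pliers [(0.64, [174.0, 174.0, 52.0, 60.0])]
graver [(0.67, [338.0, 314.0, 17.0, 22.0]), (0.21, [397.0, 290.0, 35.0, 34.0])]
bur_block [(0.92, [410.0, 173.0, 43.0, 34.0])]
jar [(0.66, [158.0, 296.0, 28.0, 22.0])]
1.3 [0.23054266 0.58090516 0.2313047 ] [-3.14157596e+00 -3.10117751e-06 -1.94863923e+00] [-0.20612483 -0.70844936  1.17503852]
```

View pics/side.png

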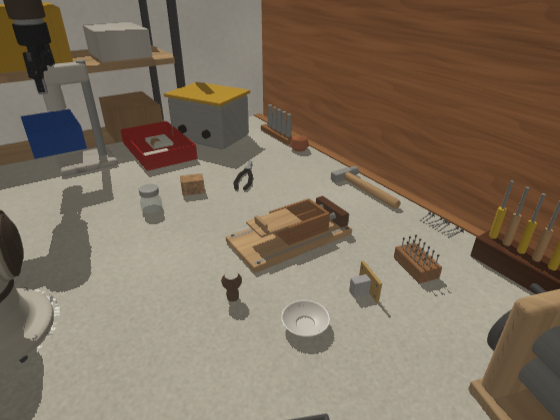

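View pics/top.png

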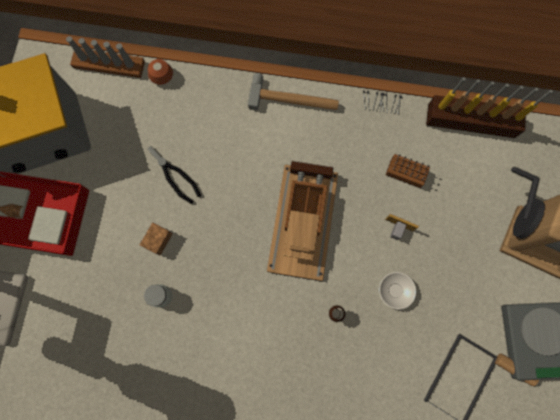

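The side view shows the jig at about (290,235) with its open end to the left, and the plate at (366,280). In the top view the jig is at (302,221), the lid rib near (303,252) and the plate at (402,226). The dish (398,292) and graver (337,314) are nearby.

```bash
cat >> h.py <<'E'
def cam(n):
    p,r=read_tool_pos(),read_ee_rot()
    c=camera(n); K=np.array([[c["fx"],0,c["cx"]],[0,c["fy"],c["cy"]],[0,0,1]])
    if "eye" in c: M=np.eye(4);M[:3,:3]=R.from_euler('xyz',c["attitude"]).as_matrix();M[:3,3]=c["eye"]
    else:
        T=np.eye(4);T[:3,:3]=R.from_euler('xyz',r).as_matrix();T[:3,3]=p;M=T@c["tool_from_camera"]
    return c["color"],K,M
def ray(K,M,uv):
    d=M[:3,:3]@np.linalg.solve(K,[uv[0],uv[1],1.]);return M[:3,3],d/np.linalg.norm(d)
def onz(K,M,uv,z):
    o,d=ray(K,M,uv);return o+d*(z-o[2])/d[2]
def tri(rs):
    A=sum(np.eye(3)-np.outer(d,d) for o,d in rs);b=sum((np.eye(3)-np.outer(d,d))@o for o,d in rs);return np.linalg.solve(A,b)
def proj(K,M,P):
    q=K@(M[:3,:3].T@(np.asarray(P)-M[:3,3]));return q[:2]/q[2]
E
python3 - <<'E'
from h import *
_,K,M=cam("top")
for l in("jig","plate_face","lid","box"):
    o=outline_of("top",l)[0]; reg=o["region"].astype(np.uint8)
    r=cv2.minAreaRect(cv2.findNonZero(reg)); z={"jig":.016,"plate_face":.03,"lid":.061,"box":.061}[l]
    print(l,[np.round(onz(K,M,q,z),3).tolist() for q in cv2.boxPoints(r)])
for uv,z in(((288,164),.016),((338,167),.016),((323,278),.016),((268,272),.016),((402,228),.035),((338,314),.03),((398,292),.01)): print(uv,np.round(onz(K,M,uv,z),3))
c=camera("wrist");print(c["tool_from_camera"].round(3),c["fx"])
E
```

```text
jig [[0.451, 0.018, 0.016], [0.727, 0.018, 0.016], [0.725, -0.12, 0.016], [0.45, -0.113, 0.016]]Traceback (most recent call last):
  File "<stdin>", line 4, in <module>
IndexError: list index out of range
```

```bash
python3 - <<'E'
from h import *
_,K,M=cam("top")
for uv,z in(((288,164),.016),((338,167),.016),((323,278),.016),((268,272),.016),((402,228),.035),((338,314),.03),((398,292),.01)): print(uv,np.round(onz(K,M,uv,z),3))
c=camera("wrist");print(c["tool_from_camera"].round(3),c["fx"])
move_pose([0.50,-0.12,0.30],[np.pi,0,-np.pi/2])
im,K,M=cam("wrist");cv2.imwrite("pics/w1.png",im);np.savez("w1.npz",K=K,M=M)
for l in("box","lid","lid_grip","jig","plate","plate_face"):
    o=outline_of("wrist",l); print(l,[(round(d["confidence"],2),np.round(d["box"]).tolist()) for d in o[:2]])
move_l([0.50,-0.04,0.30],.2)
im,K,M=cam("wrist");cv2.imwrite("pics/w2.png",im);np.savez("w2.npz",K=K,M=M)
print(read_t(),read_joint_positions(),read_wrist_force())
E
```

```text
(288, 164) [0.712 0.007 0.016]
(338, 167) [ 0.723 -0.111  0.016]
(323, 278) [ 0.458 -0.112  0.016]
(268, 272) [0.452 0.013 0.016]
(402, 228) [ 0.596 -0.272  0.035]
(338, 314) [ 0.384 -0.154  0.03 ]
(398, 292) [ 0.454 -0.284  0.01 ]
[[ 1.     0.001 -0.001  0.001]
 [-0.001  0.958  0.288 -0.075]
 [ 0.001 -0.288  0.958 -0.142]
 [ 0.     0.     0.     1.   ]] 338.2117235178676
box [(0.94, [214.0, 92.0, 86.0, 180.0]), (0.16, [21.0, 270.0, 40.0, 51.0])]
lid [(0.55, [216.0, 136.0, 66.0, 96.0]), (0.37, [404.0, 201.0, 66.0, 69.0])]
lid_grip [(0.85, [217.0, 135.0, 62.0, 98.0])]
jig [(0.71, [219.0, 101.0, 115.0, 202.0]), (0.54, [414.0, 84.0, 74.0, 48.0])]
plate [(0.88, [414.0, 83.0, 71.0, 47.0]), (0.39, [214.0, 134.0, 64.0, 97.0])]
plate_face [(0.77, [415.0, 82.0, 74.0, 51.0])]
5.1667 [ 2.43786547e-01  1.27912996e-01 -1.68439723e-01  2.42956648e-04
 -1.27455345e+00  1.32694654e+00] [-0.53661176 -0.52616798  0.25404262]
```

View pics/w1.png

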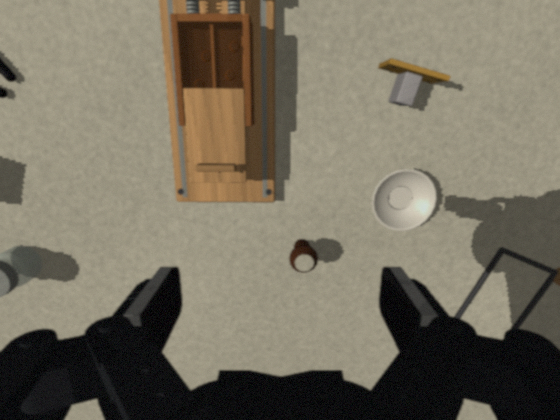

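View pics/w2.png

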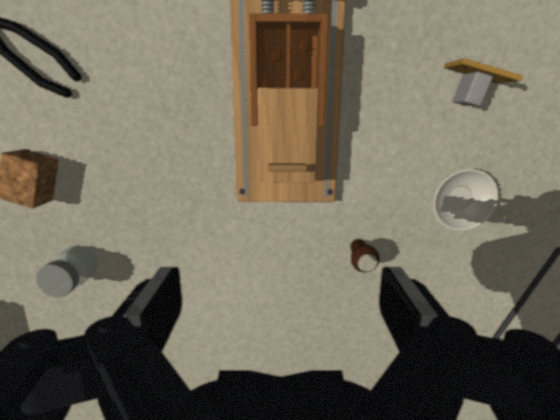

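w1 shows the rib centre at (215,167), the jig's front corners at (178,202) and (274,201), the plate top from (380,65) to (449,77), and the block at (406,89). w2 shows the same points shifted: rib (289,167), front corners (238,202) and (336,201), plate top (446,66) to (520,77), block (474,89).

```bash
python3 - <<'E'
from h import *
a=np.load("w1.npz");b=np.load("w2.npz")
for n,u,v in(("rib",(215,167),(289,167)),("jigL",(178,202),(238,202)),("jigR",(274,201),(336,201)),("plL",(380,65),(446,66)),("plR",(449,77),(520,77)),("dish",(406,200),(466,200)),("boxBL",(176,15),(249,15)),("boxBR",(249,14),(328,15))):
    print(n,tri([ray(a["K"],a["M"],u),ray(b["K"],b["M"],v)]).round(4))
for n,q,u,z in(("jigfarL",b,(231,5),.016),("jigfarR",b,(346,5),.016),("jigL",b,(238,202),.016),("jigR",b,(336,201),.016)):print(n,onz(q["K"],q["M"],u,z).round(4))
big=[cv2.resize(cv2.imread(f"pics/w{i}.png")[y:y+h,x:x+w],None,fx=s,fy=s,interpolation=cv2.INTER_CUBIC) for i,x,y,w,h,s in((1,370,50,90,65,4),(2,225,0,130,210,2.8))]
H=max(i.shape[0] for i in big);cv2.imwrite("pics/c.png",np.hstack([cv2.copyMakeBorder(i,0,H-i.shape[0],0,0,0) for i in big]))
E
```

```text
rib [ 0.5124 -0.0502  0.0812]
jigL [0.4535 0.0151 0.0105]
jigR [ 0.4588 -0.1124  0.0241]
plL [ 0.6222 -0.2398  0.0036]
plR [ 0.6067 -0.3088  0.0374]
dish [ 0.4567 -0.2867  0.0101]
boxBL [ 0.6701 -0.0064  0.0284]
boxBR [ 0.6634 -0.0886  0.0599]
jigfarL [0.6829 0.0144 0.016 ]
jigfarR [ 0.6831 -0.1137  0.016 ]
jigL [0.455  0.0144 0.016 ]
jigR [ 0.4566 -0.1137  0.016 ]
```

View pics/c.png

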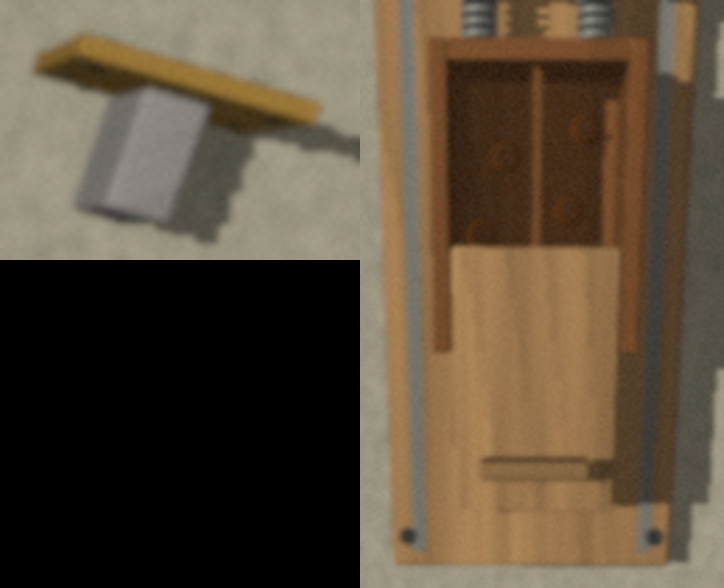

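```bash
python3 - <<'E'
from h import *
a=np.load("w1.npz");b=np.load("w2.npz");A=lambda u,z:onz(a["K"],a["M"],u,z).round(4);B=lambda u,z:onz(b["K"],b["M"],u,z).round(4)
print("rib",A((215,167),.0745),B((289,167),.0745))
print("box front",B((253.9,125),.061),B((321,125),.061))
pl,pr=A((391,58.7),.046),A((450.5,75.7),.046);print("plate",pl,pr,np.linalg.norm(pl-pr))
print("block",[A((370+x/4,50+y/4),.034).tolist() for x,y in((138,88),(210,107),(168,222),(108,208))])
set_gripper(0)
y=-0.0497;o=[np.pi,0,-np.pi/2]
move_pose([.470,y,.12],o); move_l([.470,y,.0665],.15); f0=np.array(read_wrist_force());print(f0,read_t())
x=.470
for x in list(np.arange(.49,.551,.015))+list(np.arange(.555,.60,.003)):
    move_l([x,y,.0665],.08); f=read_wrist_force()-f0; print(round(x,3),f.round(2),read_tool_pos()[0].round(4),round(read_t(),2))
    if abs(f[0])>4.5 or abs(f[2])>10: break
E
```

```text
rib [ 0.5113 -0.0489  0.0745] [ 0.5113 -0.0504  0.0745]
box front [ 0.5552 -0.0118  0.061 ] [ 0.5553 -0.0854  0.061 ]
plate [ 0.6244 -0.2396  0.046 ] [ 0.6073 -0.3062  0.046 ] 0.06876023560169062
block [[0.6121, -0.2597, 0.034], [0.6072, -0.2805, 0.034], [0.5762, -0.2722, 0.034], [0.58, -0.2545, 0.034]]
[0.13313056 0.01326828 0.61819777] 7.2
0.49 [-0.37 -0.4  -0.64] 0.4905 7.6
0.505 [-0.26  0.08 -0.79] 0.5048 7.94
0.52 [-0.44 -1.25 -1.09] 0.5201 8.28
0.535 [-0.71 -0.83 -0.55] 0.5352 8.62
0.55 [-1.03 -0.44 -0.54] 0.5502 8.97
0.555 [-0.39 -0.15  0.05] 0.555 9.22
0.558 [-1.98 -0.34 -0.88] 0.5581 9.47
0.561 [-1.67  0.52 -0.23] 0.5608 9.72
0.564 [-4.85  0.05  2.2 ] 0.5633 9.97
```

```bash
python3 - <<'E'
from h import *
y=-0.0497
def F(n=6):
    s=[]
    for _ in range(n): s.append(read_wrist_force()); wait(.02)
    return np.mean(s,0).round(2)
for x in(.564,.567,.570):
    move_l([x,y,.0665],.08);print(x,F(),read_tool_pos().round(4))
    if F(2)[0]<-7.5: break
move_l([.54,y,.0665],.12);print(F());move_l([.54,y,.13],.3)
set_gripper(1)
Pl=np.array([.6244,-.2396]);Pr=np.array([.6073,-.3062]);d=(Pl-Pr)/np.linalg.norm(Pl-Pr);yaw=np.arctan2(-d[0],d[1]);ax=np.array([np.cos(yaw),np.sin(yaw)])
c=(Pl+Pr)/2-ax*.023;print("plate",c,yaw)
p=c-ax*.06
move_pose([p[0],p[1],.24],[np.pi,0,yaw-np.pi/2])
im,K,M=cam("wrist");np.savez("w3.npz",K=K,M=M);cv2.imwrite("pics/w3.png",im)
p2=c-ax*.03+d*.05
for s in("plate","plate_face","lid","lid_grip"):
    print(s,[(round(q["confidence"],2),np.round(q["box"]).tolist()) for q in outline_of("wrist",s)[:2]])
print(read_t())
E
```

```text
0.564 [-4.92  0.43  2.73] [ 0.5635 -0.0498  0.0664]
0.567 [-7.1   0.78  4.38] [ 0.5656 -0.0498  0.0664]
0.57 [-9.08  1.95  6.46] [ 0.5677 -0.0498  0.0663]
[ 0.32 -0.08  0.01]
plate [ 0.59357259 -0.26718012] -0.2513277841608404
plate [(0.61, [281.0, 117.0, 78.0, 43.0])]
plate_face [(0.77, [282.0, 115.0, 76.0, 48.0]), (0.5, [227.0, 318.0, 35.0, 41.0])]
lid [(0.72, [55.0, 165.0, 108.0, 122.0])]
lid_grip [(0.85, [55.0, 162.0, 104.0, 119.0])]
13.925
```

View pics/w3.png

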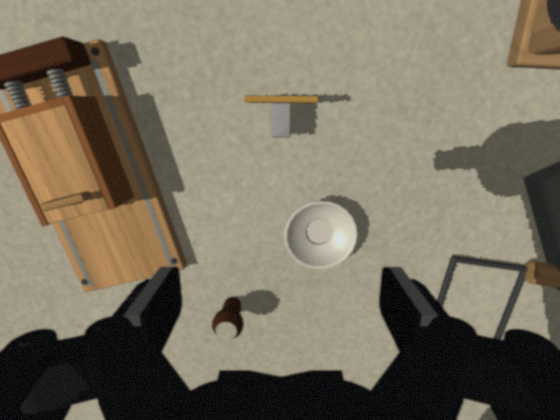

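The lid now looks flush with the box's front edge (about (45,220) to (115,207)), and the force ramped at the spring rate. The plate edge is level at (245–317, 96) and the block spans (272–290, 104–137), so my yaw estimate is right.

```bash
python3 - <<'E'
from h import *
w=np.load("w3.npz");A=lambda u,z:onz(w["K"],w["M"],u,z)
l,r=A((245,95.5),.046),A((318,96.5),.046);d=(l-r)[:2];L=np.linalg.norm(d);d/=L;yaw=np.arctan2(-d[0],d[1]);ax=np.array([np.cos(yaw),np.sin(yaw)])
c=(l+r)[:2]/2-ax*.023;print(l,r,L,yaw,c)
b=A((281,137),.034);print("block rear to c",(b[:2]-c)@ax,(b[:2]-c)@d)
# height check: two views of the plate's right outer top corner
a=np.load("w1.npz");print(tri([ray(a["K"],a["M"],(450.5,75.7)),ray(w["K"],w["M"],(318,96.5))]),tri([ray(a["K"],a["M"],(391,58.7)),ray(w["K"],w["M"],(245,95.5))]))
# lid front/box check
print("rib",A((70,200),.0745),"boxfront",A((48,222),.061),A((113,208),.061))
np.save("pl.npy",[c[0],c[1],yaw])
o=[np.pi,0,yaw-np.pi/2]
move_pose([c[0],c[1],.11],o)
im,K,M=cam("wrist");np.savez("w4.npz",K=K,M=M);cv2.imwrite("pics/w4.png",im);print(read_t(),read_wrist_force())
E
```

```text
[ 0.62478132 -0.24062085  0.046     ] [ 0.60691794 -0.30689365  0.046     ] 0.06863806388497529 -0.2632860112994473 [ 0.59364221 -0.26777139]
block rear to c -0.01588367815289361 -6.48877438122978e-05
[ 0.60718615 -0.30698511  0.04456376] [ 0.62482106 -0.24039317  0.04325142]
rib [ 0.57439278 -0.05785869  0.0745    ] boxfront [ 0.55727817 -0.01744823  0.061     ] [ 0.55484341 -0.0862625   0.061     ]
14.6 [-0.47575563  0.07979911  1.07031637]
```

View pics/w4.png

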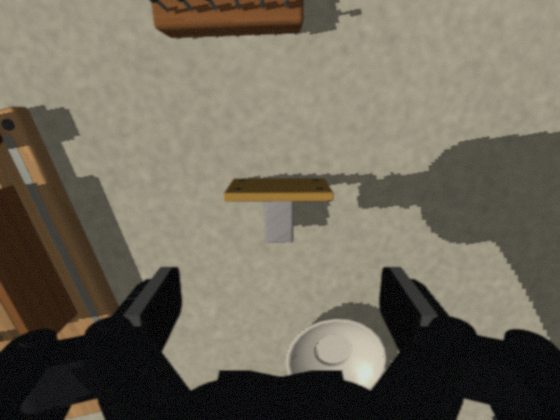

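The view is centred on the block at column 279, nothing is in the fingers' way, and the dish is clear. Next I'll grip the block and carry it over.

```bash
cat >> h.py <<'E'
def F(n=6):
    s=[]
    for _ in range(n): s.append(read_wrist_force()); wait(.02)
    return np.mean(s,0).round(2)
E
python3 - <<'E'
from h import *
x,y,yaw=np.load("pl.npy");o=[np.pi,0,yaw-np.pi/2]
move_l([x,y,.006],.12);print(F(3),read_tool_pos());set_gripper(0);print("width",read_width(),F(3))
move_l([x,y,.10],.15);print("lift",F(),read_width())
o=[np.pi,0,.005-np.pi/2]
move_pose([.495,-.0497,.10],o)
move_l([.495,-.0497,.030],.12);f0=F(10);np.save("f0.npy",f0);print("f0",f0)
im,K,M=cam("wrist");np.savez("w5.npz",K=K,M=M);cv2.imwrite("pics/w5.png",im);print(read_tool_pos(),read_ee_rot(),read_t())
E
```

```text
[0.74 0.09 0.41] [ 0.59447109 -0.26796468  0.00720195]
width 0.22512700646194767 [0.38 0.93 2.13]
lift [-0.01 -0.22 -2.69] 0.22345693592394722
f0 [-0.14  0.22 -2.01]
[ 0.49559873 -0.04962858  0.03078467] [-3.13975226e+00  3.48263447e-04 -1.56580204e+00] 19.1083
```

View pics/w5.png

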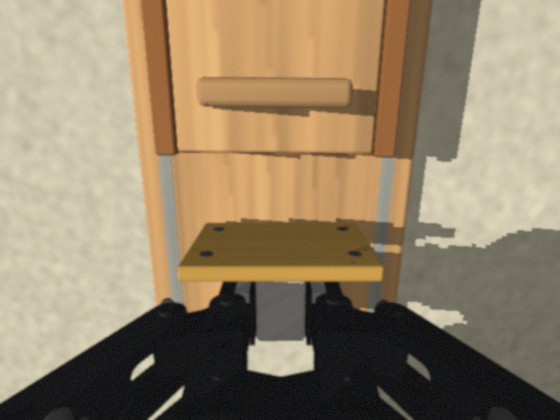

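The plate is held upright and square, with its bottom edge at columns 205–357 (middle 281). The middle of the box end is at about 277, so it is within roughly 2 mm of centre. The lid is flush and shut. Next I lower it to a light touch and push.

```bash
python3 - <<'E'
from h import *
w=np.load("w5.npz");A=lambda u,z:onz(w["K"],w["M"],u,z).round(4).tolist()
print("face bottom",A((205,224),.024),A((357,224),.024),"box front",A((156,155),.061),A((397,157),.061),"lid rib",A((274,92),.0745))
f0=np.load("f0.npy");z=.030
while z>.0195:
    z-=.0015;move_l([.495,-.0497,z],.05);f=F(5)-f0
    if f[2]>1.8 or z<.025: print(round(z,4),f,read_tool_pos()[2].round(4))
    if f[2]>1.8: break
z+=.0005;x=.505;move_l([x,-.0497,z],.05);print("free",F(6)-f0,z)
for x in np.arange(.520,.545,.003):
    move_l([x,-.0497,z],.05);f=F(5)-f0;print(round(x,4),f,read_tool_pos().round(4),round(read_t(),1))
    if f[0]<-5 : break
np.save("xz.npy",[x,z])
E
```

```text
face bottom [0.5175, -0.0154, 0.024] [0.5179, -0.0863, 0.024] box front [0.5545, -0.0092, 0.061] [0.5543, -0.0889, 0.061] lid rib [0.5738, -0.0485, 0.0745]
0.024 [ 0.22 -0.36 -0.37] 0.024
0.0225 [-0.5   0.13 -0.58] 0.0225
0.021 [-2.78  0.39  9.95] 0.0223
free [-2.53  1.15  8.28] 0.02149999999999999
0.52 [-5.97  0.3  12.18] [ 0.5184 -0.05    0.0223] 22.1
```

```bash
python3 - <<'E'
from h import *
f0=np.load("f0.npy");z=.0229;y=-.0487
move_l([.520,y,z],.05);print(F(6)-f0,read_tool_pos().round(4))
for x in np.arange(.525,.555,.003):
    move_l([x,y,z],.06);f=F(6)-f0;print(round(x,4),f,read_tool_pos().round(4),round(read_t(),1))
    if f[0]<-8.3 : break
np.save("xz.npy",[x,z])
im,K,M=cam("wrist");np.savez("w6.npz",K=K,M=M);cv2.imwrite("pics/w6.png",im);print(read_ee_rot(),read_width())
E
```

```text
[ 0.25  0.17 -0.21] [ 0.5201 -0.0487  0.0225]
0.525 [ 0.37 -0.39 -0.06] [ 0.5251 -0.0487  0.0227] 22.8
0.528 [ 0.05 -0.58 -0.36] [ 0.528  -0.0487  0.0229] 23.1
0.531 [-0.16 -0.66 -0.25] [ 0.531  -0.0487  0.0229] 23.5
0.534 [-2.24  0.37  0.66] [ 0.5333 -0.0488  0.0227] 23.8
0.537 [-4.96  0.77  1.9 ] [ 0.5359 -0.0489  0.0226] 24.2
0.54 [-6.44  1.12  3.15] [ 0.5378 -0.0489  0.0225] 24.5
0.543 [-8.87  1.62  5.19] [ 0.5398 -0.049   0.0224] 24.9
[ 3.13498301e+00 -2.86531346e-04 -1.56750989e+00] 0.22393967944092102
```

View pics/w6.png

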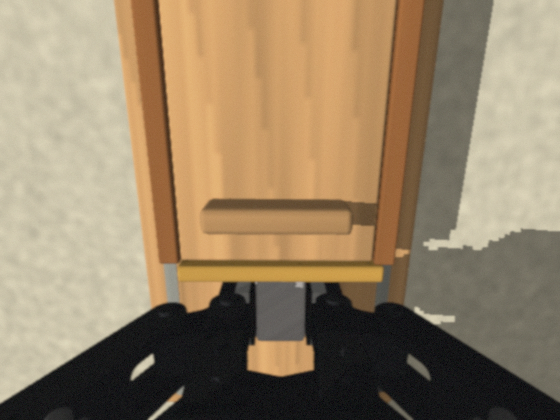

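The plate's top edge (180–383, 272) sits level and flush against the box end, spanning it nearly centred. The lid is shut. I'll add a little more push, relieve the downward load, and check that it holds steady.

```bash
python3 - <<'E'
from h import *
f0=np.load("f0.npy");y=-.0487
for x,z in((.543,.0236),(.5452,.0238)):
    move_l([x,y,z],.03);wait(.3);print(x,F(10)-f0,read_tool_pos().round(4))
wait(.6);print(F(10)-f0,read_tool_pos().round(4),read_ee_rot(),read_width(),read_t())
w=cam("wrist");A=lambda u,z:onz(w[1],w[2],u,z).round(4).tolist()
for s in("plate","lid","box"):print(s,[(round(q["confidence"],2),np.round(q["box"]).tolist()) for q in outline_of("wrist",s)[:1]])
E
```

```text
0.543 [-8.53  2.05  1.84] [ 0.5391 -0.049   0.0225]
0.5452 [-9.28  2.27  2.05] [ 0.5408 -0.049   0.0225]
[-9.07  2.04  1.78] [ 0.5408 -0.049   0.0225] [ 3.13233687e+00 -2.50214220e-04 -1.56819879e+00] 0.22319833354556556 27.1417
plate []
lid [(0.82, [278.0, 132.0, 243.0, 263.0])]
box [(0.63, [279.0, 133.0, 296.0, 266.0])]
```

```bash
python3 -c "
from h import *
print(F(10)-np.load('f0.npy'),read_t());hand_in()"
```

```text
[-9.51  2.22  2.14] 27.5083
the job is handed in; nothing more can be done
```

The lid is shut and the end plate is pressed against the box's open end at about 9 N, still held in the gripper. I handed the job in at 27.5 s of the allowed 54 s.

- **Lid:** I pushed the rib with the closed fingers until the box's springs took up the force, about 9 N. The later pictures show the lid flush, with the rib 19 to 20 mm inside the end face.
- **Plate force:** The wrist read 9.1 to 9.5 N along the push. The spring travel, about 8.6 mm, suggests about 8.6 N, so the two roughly agree and both are within 6 to 14 N.
- **Plate position:** It was about 2 mm off centre, so I shifted it 1 mm, and the last picture shows it nearly centred. It is square and upright to about 0.01 rad, judging by the tool's orientation, and its foot is lightly on the board.
- **Holding:** The grip width and tool position did not change over the final hold.

**Failed or disagreed:**
- On the first lowering I touched the board harder than planned, about 10 N, rising to about 12 N as I slid forward. I raised the plate slightly before pressing.
- About 2 N each of sideways and vertical force remained at the end.
- In the last check the network did not find the plate, though it was plainly visible in the picture just before.
- I did not take a final picture of the other things on the bench, but the arm's path stayed clear of them.

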